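# Reset the track trips on a model railway curve

## Robot

A 6-joint arm with a two-finger parallel gripper is mounted at the origin on the work surface. World frame = base frame: x ahead of the robot, y to its left, z up, the work surface at z = 0. Lengths are in m, angles in degrees, forces in N, time in s.
With the tool pointing down it reaches from about 0.275 to 0.975 m from the base axis. Payload 8.4 kg.
Tool frame: the origin (TCP) lies between the finger pads; the fingertips stand 8 mm ahead of it and the grasp point (between the pads) lies 11 mm behind it; z points along the fingers, y is the line along which they close (so a half turn about z gives the same grasp; the last joint's range is limited). The gripper opens to 92 mm and grips with 3 to 60 N. Pads are 20 mm wide; open, the fingers measure 128 mm over their backs; the gripper's body (75 mm by 189 mm) begins 69 mm behind the grasp point.
Start: joints at [63.404, 20.225, 93.587, -0, 66.188, -0.138], TCP at [0.278, 0.56, 0.223] pointing down, gripper open.
Joint ranges: [-150.9, 150.9], [-52.94, 120.26], [3.33, 152.33], [-74.26, 254.26], [0, 154.13], [-172.89, 172.89]. Speed limits (degrees/s): [127.2, 127.2, 159.86, 180, 180, 180].

## Interface

Orientations are given as a 3x3 rotation matrix whose columns are the frame's x, y, z axes.
In Python, from cell import arm, jaws, planner, readout, optics gives the robot as it stands. The module is installed in compiled form; this text tells all that it offers. Calls block until the motion is done:
- arm.reach(position, orientation): joint-space move of the TCP to a pose.
- arm.movel(position, max_speed=0.15, rotation=None): straight line of the TCP; rotation=None keeps the orientation; max_speed is the mean speed in m/s.
- arm.movej(angles): joint-space move.
- jaws.grip(opening): finger opening in m; the grip force is fixed at half the most; returns when the fingers have stopped.
- arm.dwell(seconds).
- planner.inverse_kinematics(position, orientation): joint angles nearest the present ones, or None.
- readout.state(): the state.
- optics.snapshot(name): name is "scene" or "top"; returns (picture, depth): 420x560x3 uint8, red, green, blue; 420x560 float32, m along the optical axis (not along the pixel's ray), 0 where there is no reading.
- optics.get_calibration(name): a dict with "vfov" (degrees; the focal length in pixels is half the picture's height over the tangent of half this angle, whatever the lens; pixels are square), "cx", "cy" (the principal point, pixels), "R" (3x3) and "t" (3): a world point X has camera coordinates R X + t. Camera axes: x right, y down, z forward; pixel columns grow to the right and rows downward; lengths in m; the calibration is good to about 2 mm. A picture is of the moment at which its call begins. get_calibration takes no time and is no camera call.
A pose or a line that the arm cannot do raises arm.MotionError and nothing moves.
- arm.hand_in(): hands the job in; it is judged then, once.
The state is a dict: "clock": time; "joint_positions": joint angles; "qd": joint speeds; "tau": joint torques, N m; "eef_pos": TCP position; "orientation": TCP orientation; "contact_force": force on the tool from outside, world axes, zero at the start; "ft_torque": the same for the moment, N m; "opening": finger opening in m; "gripper_force": force on a finger pad.
Only numpy, scipy, OpenCV 4.12 (cv2) and the standard library are available. Lean on these libraries where they do the work, as an engineer would, in place of code of your own. Each camera call takes 0.05 s, during which the arm holds its last target. There are 200 camera calls.

## Task

Before the next train runs, push down the four yellow trip tabs that stand up between the rails of the curved track: draw the closed fingertips lightly along the middle of the track in one low stroke, from the end with the green lamp to the end with the red lamp, staying close over the rails between the tabs, so that each tab in turn goes down to about the level of the rails. Then lift clear. Grasp nothing, do not press hard, and leave the houses, trees, bus and wagon where they stand.

Things in the scene. Friction and masses are not known exactly. Their poses are not given: they have to be found in the camera images.
- module: fixed green board with the curved track, 340 x 580 x 12 mm, flat on the table. Origin on the table plane straight below the middle of the track; z up. The track's centre line is an arc of radius 360 mm about the point 360 mm from the origin along the board's -x, spanning 0.64 rad (230 mm of arc) either way from the middle, where it runs along the board's y. Rail tops are 23 mm above the table
- green_lamp: fixed lamp mast 65 mm tall with a green ball (20 mm) on top, standing on the board outside the bend, 52 mm from the track's centre line and 7 mm beyond one end of the track: the stroke begins at this end. Which end it is varies. Origin at its foot
- red_lamp: same mast with a red ball, at the other end of the track: the stroke ends there. Origin at its foot
- trip1_top (a point): middle of the top of trip tab 1, a yellow hump 18 mm wide between the rails, on the centre line 165 mm of arc from the track's middle toward the board's +y end. Seen along the track it has a 12 mm flat top and a 20 degree ramp down at each end, about 78 mm long in all. Standing up, its top is 10 mm above the rail tops; this point goes down with it
- trip1 (a joint): how far trip tab 1 is pushed straight down, m: 0 standing up, 0.010 level with the rail tops, 0.013 fully down (hard stop). No spring: it takes about 1 N and stays where it is left; a fingertip sliding along the track pushes it down over its ramp
- trip2_top (a point): middle of the top of trip tab 2, a yellow hump 18 mm wide between the rails, on the centre line 55 mm of arc from the middle toward +y. Seen along the track it has a 12 mm flat top and a 20 degree ramp down at each end, about 78 mm long in all. Standing up, its top is 10 mm above the rail tops; this point goes down with it
- trip2 (a joint): how far trip tab 2 is pushed straight down, m: 0 standing up, 0.010 level with the rail tops, 0.013 fully down (hard stop). No spring: it takes about 1 N and stays where it is left; a fingertip sliding along the track pushes it down over its ramp
- trip3_top (a point): middle of the top of trip tab 3, a yellow hump 18 mm wide between the rails, on the centre line 55 mm of arc from the middle toward -y. Seen along the track it has a 12 mm flat top and a 20 degree ramp down at each end, about 78 mm long in all. Standing up, its top is 10 mm above the rail tops; this point goes down with it
- trip3 (a joint): how far trip tab 3 is pushed straight down, m: 0 standing up, 0.010 level with the rail tops, 0.013 fully down (hard stop). No spring: it takes about 1 N and stays where it is left; a fingertip sliding along the track pushes it down over its ramp
- trip4_top (a point): middle of the top of trip tab 4, a yellow hump 18 mm wide between the rails, on the centre line 165 mm of arc from the middle toward -y. Seen along the track it has a 12 mm flat top and a 20 degree ramp down at each end, about 78 mm long in all. Standing up, its top is 10 mm above the rail tops; this point goes down with it
- trip4 (a joint): how far trip tab 4 is pushed straight down, m: 0 standing up, 0.010 level with the rail tops, 0.013 fully down (hard stop). No spring: it takes about 1 N and stays where it is left; a fingertip sliding along the track pushes it down over its ramp
- gap1 (a point): point on the track's centre line at the height of the rail tops, halfway between trip tabs 1 and 2 (fixed to the board, nothing there to see but sleepers). Rails: 3 mm wide, 32 mm apart between centres, tops 23 mm above the table; sleepers 56 mm long, tops 17 mm above the table
- gap2 (a point): point on the track's centre line at the height of the rail tops, halfway between trip tabs 2 and 3 (fixed to the board, nothing there to see but sleepers). Rails: 3 mm wide, 32 mm apart between centres, tops 23 mm above the table; sleepers 56 mm long, tops 17 mm above the table
- gap3 (a point): point on the track's centre line at the height of the rail tops, halfway between trip tabs 3 and 4 (fixed to the board, nothing there to see but sleepers). Rails: 3 mm wide, 32 mm apart between centres, tops 23 mm above the table; sleepers 56 mm long, tops 17 mm above the table
- red_house: loose white model house with a red gable roof, 55 x 65 x 62 mm. Origin at the centre of its underside, z up. Leave it alone
- brown_house: loose cream model house with a brown gable roof, 55 x 65 x 62 mm. Origin at the centre of its underside, z up. Leave it alone
- tree_a: loose model fir tree, 40 mm across, 75 mm tall. Origin at the centre of its underside, z up. Leave it alone
- tree_b: a second such loose fir tree. Origin at the centre of its underside, z up. Leave it alone
- bus: loose yellow toy bus with a white roof, 70 x 26 x 32 mm. Origin at the centre of its underside, z up. Leave it alone
- wagon: loose dark red toy goods wagon with black roof, 80 x 28 x 38 mm, standing on the grass inside the bend. Origin at the centre of its underside, z up. Leave it alone

How it is judged:
By the outcome, as a careful person would: the job done as asked, in the order asked, and still so for the second after the job is handed in, with the robot touching nothing.
It also fails if it takes over 48 s, if anything falls off the work surface, if the arm or the gripper's body presses on something with over 40 N, if the wrist force passes 120 N, or if a joint passes its speed limit or range.

## Working session

There is one attempt and no reset: what is moved stays moved. The work goes in short steps, each a Python script; the robot and the scene stay as the last script left them, time stands still between calls to the robot, and variables do not carry over. Pictures are saved under pics/ and viewed, at most 10 in all, crops included, and the job is handed in when it is done.

```bash
mkdir -p pics; python3 - <<'E'
from cell import arm,jaws,planner,readout,optics
import cv2,numpy as np
for n in("scene","top"):
    p,d=optics.snapshot(n); cv2.imwrite(f"pics/{n}0.png",p[:,:,::-1]); np.savez(f"{n}0.npz",p=p,d=d)
    c=optics.get_calibration(n); print(n,c, (d>0).mean())
s=readout.state(); print(s["clock"],s["orientation"],s["opening"],s["contact_force"])
E
```

```text
scene {'vfov': 45.00414041337739, 'cx': 282.6528101762418, 'cy': 205.075097152529, 'R': array([[-0.69171854,  0.72213905, -0.00637668],
       [ 0.57650826,  0.54686161, -0.6071084 ],
       [-0.43492952, -0.42362434, -0.79459344]]), 't': array([ 0.33580857, -0.28827977,  1.34065278])} 0.9960246598639456
top {'vfov': 53.91211660139635, 'cx': 283.27983339809583, 'cy': 202.1117998302367, 'R': array([[ 2.94866306e-03, -9.99798913e-01, -1.98352989e-02],
       [-9.91837085e-01, -3.95455256e-04, -1.27510942e-01],
       [ 1.27477457e-01,  2.00493718e-02, -9.91638806e-01]]), 't': array([0.0480541 , 0.54230234, 0.89711646])} 0.9960204081632653
0.1 [[-8.95272604e-01  4.45518428e-01 -5.42108772e-04]
 [ 4.45518758e-01  8.95271902e-01 -1.12152937e-03]
 [-1.43272487e-05 -1.24559414e-03 -9.99999224e-01]] 0.09151521884080856 [-0.19829434  1.11861034  0.34193601]
```

View pics/scene0.png

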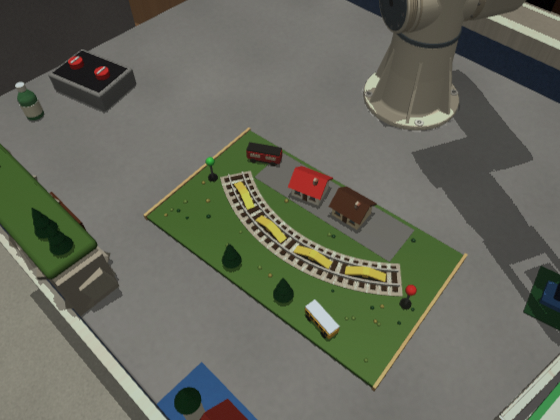

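View pics/top0.png

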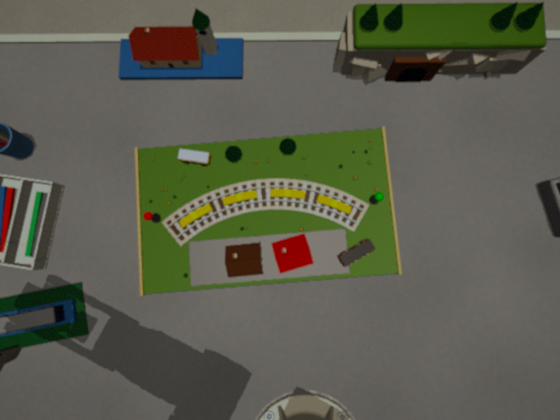

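The green lamp is at top (379,197) / scene (210,161) and the red lamp at top (148,216) / scene (411,290). The four yellow tabs lie between them, and the houses and wagon are inside the bend. Next I fit the board pose from the tabs and lamps in both views.

```bash
cat > h.py <<'E'
import cv2,numpy as np
from cell import optics
def cal(n):
    c=optics.get_calibration(n); f=210/np.tan(np.radians(c["vfov"]/2))
    return np.array([[f,0,c["cx"]],[0,f,c["cy"]],[0,0,1]]),np.array(c["R"]),np.array(c["t"])
def plane(n,uv,z):
    K,R,t=cal(n); o=-R.T@t; d=(R.T@np.linalg.inv(K)@np.c_[uv,np.ones(len(uv))].T).T
    return o+d*((z-o[2])/d[:,2])[:,None]
def tri(ua,ub):
    P=[np.array(k)@np.c_[r,t] for k,r,t in (cal("scene"),cal("top"))]
    X=cv2.triangulatePoints(P[0],P[1],np.array(ua,float).T,np.array(ub,float).T); return (X[:3]/X[3]).T
def backproj(n,d,m):
    K,R,t=cal(n); v,u=np.nonzero(m&(d>0)); z=d[v,u]
    return ((np.linalg.inv(K)@np.array([u,v,np.ones(len(u))]))*z-t[:,None]).T@R
def blobs(m,amin):
    n,l,s,c=cv2.connectedComponentsWithStats(m.astype(np.uint8))
    return [(s[i,4],c[i],l==i) for i in range(1,n) if s[i,4]>=amin]
E
cat > m.py <<'E'
from h import *
out={}
for n in("scene","top"):
    z=np.load(n+"0.npz"); p,d=z["p"],z["d"]; H=cv2.cvtColor(p,cv2.COLOR_RGB2HSV)
    roi=np.zeros(d.shape,bool)
    if n=="top": roi[125:297,135:402]=1
    else: roi[125:390,145:468]=1
    y=roi&(H[...,0]>20)&(H[...,0]<34)&(H[...,1]>140)&(H[...,2]>110)
    B=sorted(blobs(y,60),key=lambda b:b[1][0]*(1 if n=="top" else -1)) # top: red end first
    g=blobs(roi&(H[...,0]>50)&(H[...,0]<72)&(H[...,1]>180)&(H[...,2]>150),15)
    r=blobs(roi&((H[...,0]<5)|(H[...,0]>174))&(H[...,1]>180)&(H[...,2]>150),15)
    print(n,"Y",[(int(a),c.round(1).tolist()) for a,c,_ in B],"G",[(int(a),c.round(1).tolist()) for a,c,_ in g],"R",[(int(a),c.round(1).tolist()) for a,c,_ in r])
    for a,c,m in B:
        X=backproj(n,d,m); print("  depth mean",X.mean(0).round(4),"ztop",np.percentile(X[:,2],95).round(4),"plane.028",plane(n,[c],.028)[0].round(4))
    out[n]=[c for a,c,_ in B]
if len(out["scene"])==len(out["top"]): print("tri",tri(out["scene"],out["top"]).round(4))
E
python3 m.py
```

```text
scene Y [(337, [365.4, 272.3]), (300, [313.4, 255.4]), (284, [271.5, 227.9]), (233, [244.5, 194.9])] G [] R [(657, [306.9, 183.1]), (57, [411.1, 288.8])]
  depth mean [0.5152 0.252  0.0254] ztop 0.0319 plane.028 [0.5165 0.2529 0.028 ]
  depth mean [0.5559 0.1527 0.0248] ztop 0.0312 plane.028 [0.5574 0.1541 0.028 ]
  depth mean [0.5658 0.0448 0.0246] ztop 0.0314 plane.028 [0.5675 0.0467 0.028 ]
  depth mean [ 0.5436 -0.0601  0.0243] ztop 0.031 plane.028 [ 0.5456 -0.0575  0.028 ]
top Y [(284, [194.8, 214.8]), (285, [239.2, 196.9]), (280, [287.0, 192.9]), (283, [333.8, 203.4])] G [] R [(28, [146.8, 215.5])]
  depth mean [0.5141 0.2506 0.027 ] ztop 0.0345 plane.028 [0.514  0.2504 0.028 ]
  depth mean [0.5555 0.15   0.0262] ztop 0.0333 plane.028 [0.5552 0.1497 0.028 ]
  depth mean [0.5645 0.0406 0.0266] ztop 0.0331 plane.028 [0.5643 0.0406 0.028 ]
  depth mean [ 0.5405 -0.0657  0.0262] ztop 0.0331 plane.028 [ 0.5403 -0.0655  0.028 ]
tri [[ 0.5143  0.2516  0.0236]
 [ 0.5552  0.1514  0.0225]
 [ 0.5644  0.0419  0.0203]
 [ 0.5406 -0.0654  0.0168]]
```

```bash
cat > fit.py <<'E'
from h import *
R0=.36
def arc(s): return np.array([R0*np.cos(s/R0)-R0,R0*np.sin(s/R0)])
def tabfit(P):
    A=np.array([arc(s) for s in(.165,.055,-.055,-.165)]); a,b=A.mean(0),P.mean(0)
    U,_,V=np.linalg.svd((A-a).T@(P-b)); R=V.T@np.diag([1,np.linalg.det(V.T@U.T)])@U.T
    o=b-R@a; return o,np.arctan2(R[1,0],R[0,0]),(A@R.T+o-P)*1e3
E
python3 - <<'E'
from fit import *
uv={"top":[[194.8,214.8],[239.2,196.9],[287,192.9],[333.8,203.4]],"scene":[[365.4,272.3],[313.4,255.4],[271.5,227.9],[244.5,194.9]]}
for n in uv:
    o,a,r=tabfit(plane(n,uv[n],.028)[:,:2]); print(n,o.round(4),np.degrees(a).round(2),r.round(1).tolist())
# lamps: ball pixels
for n,box in(("scene",(150,172,200,220)),("top",(188,206,368,392))):
    p=np.load(n+"0.npz")["p"][box[0]:box[1],box[2]:box[3]].astype(int)
    e=p[...,1]-np.maximum(p[...,0],p[...,2]); v,u=np.nonzero(e>.6*e.max()); print(n,e.max(),len(u),u.mean()+box[2],v.mean()+box[0])
from cell import planner,readout
o,a,_=tabfit(plane("top",uv["top"],.028)[:,:2])
for sg in(1,-1):
  for s in(-.225,0,.225):
    th=a+s/R0; y=sg*np.array([np.cos(th),np.sin(th),0]); z=np.array([0,0,-1.]); R=np.c_[np.cross(y,z),y,z]
    p=o+np.array([[np.cos(a),-np.sin(a)],[np.sin(a),np.cos(a)]])@arc(s)
    q=planner.inverse_kinematics([*p,.04],R); print(sg,s,p.round(3),None if q is None else np.round(q,1))
E
```

```text
top [0.564  0.0956] 4.77 [[-0.2, 0.8], [0.2, -0.0], [0.0, -0.1], [-0.0, -0.7]]
scene [0.5673 0.101 ] 5.33 [[-1.0, 3.2], [0.6, 1.1], [0.8, -0.6], [-0.4, -3.6]]
scene 116 41 209.3170731707317 160.17073170731706
top 160 49 378.81632653061223 196.14285714285714
1 -0.225 [ 0.514 -0.12 ] [-13.3  26.1 113.2  -0.   40.7  17.7]
1 0 [0.564 0.096] [  9.5  29.  107.7  -0.   43.4   4.7]
1 0.225 [0.479 0.3  ] [ 31.9  28.5 108.6  -0.   42.9  -8.7]
-1 -0.225 [ 0.514 -0.12 ] [ -13.3   26.1  113.2   -0.    40.7 -162.3]
-1 0 [0.564 0.096] None
-1 0.225 [0.479 0.3  ] [ 31.9  28.5 108.6  -0.   42.9 171.3]
```

```bash
cat >> fit.py <<'E'
O=np.array([.5645,.0964]); A=np.radians(4.85)
def pose(s,tip,O=O,A=A):
    th=A+s/R0; y=np.array([np.cos(th),np.sin(th),0]); z=np.array([0,0,-1.]); R=np.c_[np.cross(y,z),y,z]
    c,sn=np.cos(A),np.sin(A); p=O+np.array([[c,-sn],[sn,c]])@arc(s)
    return [*p,tip+.008],R
E
python3 - <<'E'
from fit import *
from cell import arm,jaws,readout
jaws.grip(0.0)
arm.reach(*pose(-.222,.19)); arm.movel(pose(-.222,.05)[0],.12)
for n in("scene","top"):
    p,d=optics.snapshot(n); np.savez(n+"1.npz",p=p,d=d)
    K,R,t=cal(n)
    def px(X): q=K@(R@X+t); return q[:2]/q[2]
    a,b=(110,170) if n=="scene" else (160,290)
    c=cv2.resize(p[a:a+100,b:b+130,::-1],None,fx=4,fy=4,interpolation=cv2.INTER_CUBIC)
    for s in np.arange(-.23,-.1,.005):  # predicted centre line at rail height
        X=np.array(pose(s,.023)[0]); X[2]=.023; u=(px(X)-[b,a]+.5)*4; cv2.circle(c,tuple(int(k) for k in u),1,(255,0,255),-1)
    cv2.imwrite(f"pics/{n}1.png",c)
s=readout.state(); print(s["clock"],s["eef_pos"],pose(-.222,.05)[0],s["opening"],s["contact_force"],s["orientation"])
E
python3 -c "
import cv2,numpy as np
cv2.imwrite('pics/both1.png',np.vstack([cv2.imread('pics/scene1.png')[:300],cv2.imread('pics/top1.png')[:300]]))"
```

```text
5.4083 [ 0.51655942 -0.1167688   0.05869135] [np.float64(0.5160316126049932), np.float64(-0.11665557488890706), 0.058] 0.00046276323551532246 [ 0.31763177 -0.24884411  0.49555516] [[ 5.07276987e-01  8.61782118e-01  1.28061949e-03]
 [ 8.61782973e-01 -5.07277073e-01 -2.80692460e-04]
 [ 4.07733165e-04  1.24600490e-03 -9.99999141e-01]]
```

View pics/both1.png

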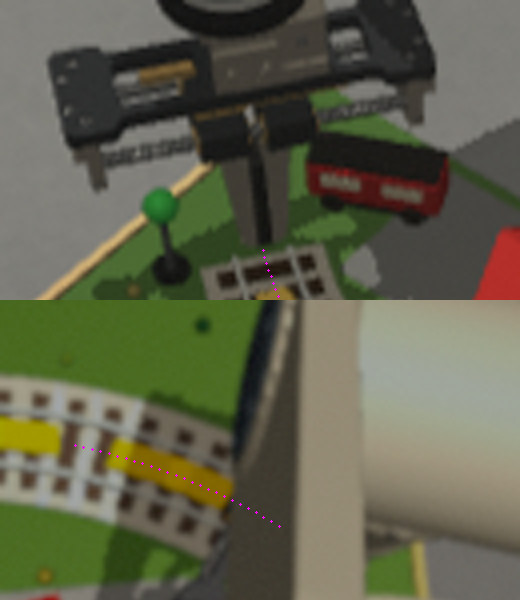

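The fingertips hover centred over the track's green end, and the predicted centre line runs along the middle of the tab in both views. Now I descend, correct the height from the readout and make the stroke.

```bash
python3 - <<'E'
from fit import *
from cell import arm,jaws,readout
f0=np.array(readout.state()["contact_force"]); L=[]
dz=0
def log(s,tgt):
    st=readout.state(); f=np.array(st["contact_force"])-f0; e=np.array(st["eef_pos"])-tgt
    L.append((round(s*1e3),round(st["clock"],2),f.round(1).tolist(),(e*1e3).round(2).tolist())); return f,e
T=.0240
p,R=pose(-.222,T+.003); arm.movel(p,.05); arm.dwell(.2); f,e=log(-.222,p); dz-=e[2]
p,R=pose(-.222,T); arm.movel([p[0],p[1],p[2]+dz],.02); arm.dwell(.2); f,e=log(-.222,p)
if abs(f[2])<6:
    dz-=e[2]
    for s in np.linspace(-.222,.222,17)[1:]:
        p,R=pose(s,T); arm.movel([p[0],p[1],p[2]+dz],.05,R); f,e=log(s,p)
        if np.linalg.norm(f)>15: print("STOP"); break
        dz-=.5*np.clip(e[2],-.0005,.0005) if abs(f[2])<6 else 0
for l in L: print(l)
E
```

```text
(-222, 6.22, [-0.2, 0.6, -0.1], [0.23, -0.04, 0.24])
(-222, 6.72, [0.2, 0.6, -0.2], [0.02, -0.0, -0.22])
(-194, 7.43, [0.4, 0.0, -0.6], [0.02, 0.21, -0.04])
(-166, 8.14, [0.3, 0.1, -0.4], [0.08, 0.22, 0.01])
(-139, 8.85, [-0.1, -0.4, -1.5], [-0.05, 0.15, -0.04])
(-111, 9.56, [-0.3, 0.5, -1.3], [-0.07, 0.12, -0.02])
(-83, 10.27, [-0.7, 0.3, -0.0], [-0.02, 0.2, 0.01])
(-55, 10.97, [-0.2, 0.5, 0.9], [0.02, 0.25, 0.02])
(-28, 11.68, [-1.2, -0.0, -0.4], [-0.06, 0.13, -0.01])
(0, 12.39, [0.2, 0.0, -1.5], [-0.05, 0.13, 0.01])
(28, 13.1, [0.1, 0.2, -0.7], [-0.08, 0.19, -0.01])
(56, 13.81, [-1.1, 0.8, -0.1], [-0.08, 0.24, 0.01])
(83, 14.52, [-0.9, -0.3, -0.4], [-0.07, 0.14, 0.03])
(111, 15.22, [-0.9, 0.9, -0.5], [-0.07, 0.12, -0.02])
(139, 15.93, [0.0, 0.4, -0.2], [-0.11, 0.19, 0.0])
(166, 16.64, [-0.5, 1.1, 0.4], [-0.15, 0.22, 0.01])
(194, 17.35, [-0.4, -0.1, -0.0], [-0.08, 0.11, -0.0])
(222, 18.06, [-0.8, -0.3, -0.9], [-0.04, 0.13, 0.03])
```

```bash
python3 - <<'E'
from fit import *
from cell import arm,readout
p,R=pose(.222,.20); arm.movel(p,.15)
arm.reach([.278,.56,.223],R)
for n in("scene","top"):
    q,d=optics.snapshot(n); d0=np.load(n+"0.npz")["d"]; p0=np.load(n+"0.npz")["p"]
    cv2.imwrite(f"pics/{n}2.png",q[:,:,::-1]); K,Rc,t=cal(n)
    H=cv2.cvtColor(p0,cv2.COLOR_RGB2HSV); y=(H[...,0]>20)&(H[...,0]<34)&(H[...,1]>140)&(H[...,2]>110)
    H=cv2.cvtColor(q,cv2.COLOR_RGB2HSV); y2=(H[...,0]>20)&(H[...,0]<34)&(H[...,1]>140)&(H[...,2]>110)
    for s in(.165,.055,-.055,-.165):
        X=np.array(pose(s,0)[0]);X[2]=.028; u=K@(Rc@X+t); u=(u[:2]/u[2]).astype(int)
        w=np.zeros(y.shape,bool); w[u[1]-4:u[1]+5,u[0]-4:u[0]+5]=1
        a=backproj(n,d0,w&y)[:,2]; b=backproj(n,d,w&y&y2)[:,2]; print(n,s,a.max().round(4),b.max().round(4),np.median(a).round(4),np.median(b).round(4),len(b))
print(readout.state()["clock"])
E
```

```text
scene 0.165 0.0359 0.0251 0.0304 0.0217 53
scene 0.055 0.0345 0.0247 0.03 0.0212 53
scene -0.055 0.0335 0.0241 0.0299 0.0209 58
scene -0.165 0.0336 0.025 0.0289 0.0195 65
top 0.165 0.0378 0.028 0.0327 0.023 63
top 0.055 0.0363 0.0275 0.0318 0.0234 63
top -0.055 0.0351 0.027 0.0317 0.0234 66
top -0.165 0.0352 0.0282 0.0314 0.0228 68
20.7417
```

View pics/scene2.png

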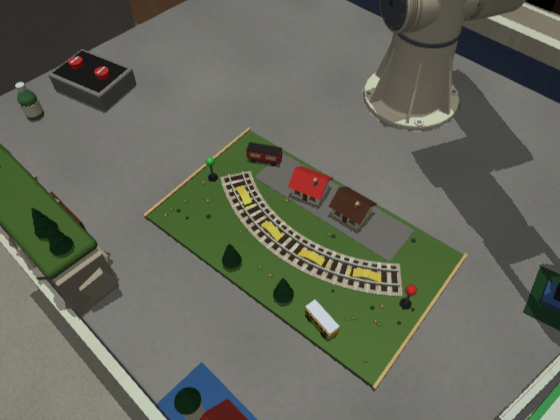

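All four tabs, from scene (244,195) to (366,273), now sit about 9 mm lower, level with the rails. The houses, trees, bus and wagon are unmoved, and the arm is clear.

```bash
python3 -c "
from cell import arm
print(arm.hand_in())"
```

```text
the job is handed in; nothing more can be done
None
```

The job is handed in: all four trip tabs went down about 9 mm, to roughly rail level, in one light stroke from the green lamp to the red lamp, and the arm lifted clear with nothing else moved.

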